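# Fetch the blade case from behind the spring guard

### The job

Fetch the black blade case from behind the clear spring guard: push the guard well back, hold it open with the gripper while you take hold of the case and lift it, and leave the blue clip beside it where it is. Lower the case into the white tray before letting go, so that it lies flat on the tray floor, and leave the guard sprung shut.

Things in the scene. Friction and masses are not known exactly. Their poses are not given: they have to be found in the camera images.
- case_mid (a point): Centre of the black blade case, a closed block 21 x 49 x 30 mm, 20 to 45 g, this point 13.5 mm above its underside. It lies flat on the left or right white pad of the station, under the guard. y axis = its 49 mm length (within 10 degrees of the station's x axis), x axis = its 21 mm width, across which to take it; z up.
- clip_mid (a point): Centre of the blue spring clip, 21 x 44 x 24 mm, lying on the other pad, 90 mm from the case; a bystander, to be left there. y axis along its 44 mm length, z up.
- station: Grey blade station, fixed to the table: flat base plate 180 (x) x 240 (y) x 6 mm, origin under its centre, z up, x to the back. No rim at front or sides: a gripper can slide in level from the front. White pads at about (10, 45) and (10, -45) mm. At the back a block 23 mm high and two lugs 47 mm high (y = 113 and -113) carry the guard.
- station_hinge (a point): Middle of the guard's hinge line, fixed on the station at (50, 0, 35) mm; axes as the station's, hinge line along y. The guard is a clear panel 200 mm wide, 140 mm from hinge to free edge, which has an orange bar 8 mm thick. Shut, it leans 32 degrees from upright over the pads: free edge 74 mm in front of the hinge, 154 mm above the table.
- guard (a joint): Guard angle, rad: 0 shut, grows as it swings to the back, 0.56 upright (edge 175 mm high), stop at 1.5. Its spring shuts it from any angle; about 2 N at the free edge opens it. Pressing from above only holds it shut: push it from the front, e.g. a gripper pointing down that slides in low under the edge pushes it back with its body.
- tray: Loose empty white tray, 133 (x) x 298 (y) x 44 mm high, 0.4 kg, floor and walls 2 mm thick; origin at the centre of its underside, y along its length, z up.
There are look-alikes about, which are no part of the job. There is more than one size of the part that bears case_mid; the job needs the largest.

How it is judged:
By the outcome, as a careful person would: the job done as asked, in the order asked, and still so for the second after the job is handed in, with the robot touching nothing.
It also fails if it takes over 45 s, if anything falls off the work surface, if the arm or the gripper's body presses on something with over 40 N, if the wrist force passes 120 N, or if a joint passes its speed limit or range.

### The arm

A 7-joint arm with a two-finger parallel gripper is mounted at the origin on the work surface; the furniture and walls round the work are solid. World frame = base frame: x ahead of the robot, y to its left, z up, the work surface at z = 0. Lengths are in m, angles in rad, forces in N, time in s.
With the tool pointing down it reaches from about 0.4 to 0.85 m from the base axis. Payload 6.9 kg.
Tool frame: the origin (TCP) lies at the very end of the fingers, on their centre line; the grasp point (between the pads) lies 19 mm behind it; z points along the fingers, x is the direction in which the jaws open and shut, and the axes are right-handed (so a half turn about z gives the same grasp; the last joint's range is limited). The gripper opens to 85 mm and grips with 20 to 120 N. Pads are 22 mm wide; open, the fingers measure 114 mm over their backs; the gripper's body (76 mm by 85 mm) begins 54 mm behind the grasp point. The pads swing forward as they close: fully open they stand 13 mm farther back than shut.
Start: joints at [-1.022, 0.507, -0.238, 1.5, 0.126, 1.149, -0.155], TCP at [0.268, 0.565, 0.231] pointing down, gripper open.
Joint ranges: [-3.08, 3.08], [-0.24, 2.05], [-1.43, 1.35], [0, 2.5], [-1.52, 4.66], [0.17, 1.96], [-2.89, 2.89]. Speed limits (rad/s): [2.39, 2.39, 3.14, 3.14, 3.14, 3.14, 3.14].

### API

Orientations are given as a rotation vector (axis times angle).
In Python, from station import readout, capture, get_calibration, order, spotter gives the robot as it stands.
- The arm moves only by the tool play_rows, never from a script. Its argument "deltas" is a list of rows, each an object of numbers: "rx", "ry", "rz": the turn, a rotation vector about the tool's x, y, z in degrees; "dx", "dy", "dz": the shift along the tool's x, y, z in cm; "hand": the finger opening in cm, from 0 to 8.54. A call has 1 to 5 rows; each row shifts and turns the commanded pose from where the row before left it, along the tool's axes as they then stand; what a row does not reach is not made up. A row lasts 1/10 s, in which the tool goes at most 50 mm and 8.59 degrees, less where a joint would pass 70% of its speed; a pose out of reach is approached as far as the arm can. A call is refused whole if a number of a shift passes 5 or a number of a turn 8.59, either way. A call with a gripper value outside its range is refused whole. The fingers move at their own pace and stop on an object; the grip force is fixed at half the most. Time passes only in rows, so rows that do not move let the fingers close. It gives the time, the measured TCP pose, the force and the opening at its end, in the units of the state.
- readout.read_state(): the state, without advancing time (a new reading comes with each control period).
- capture(name): name is "scene" or "top" or "wrist"; returns the picture (420x560x3 uint8, blue, green, red); there is no depth.
- get_calibration(name): a dict with "fovy" (degrees; the focal length in pixels is half the picture's height over the tangent of half this angle, whatever the lens; pixels are square), "cx", "cy" (the principal point, pixels), "k1" (the pictures are not rectified: a ray, as slopes to the right and down, at radius r is drawn at 1 + k1 r^2 times it, then the intrinsics apply), "eye" and "attitude" of the camera in the world; the wrist camera has in their place "hand_eye" (4x4, takes a point from camera to tool coordinates, whose origin is the TCP and whose axes are the tool frame's). Camera axes: x right, y down, z forward; pixel columns grow to the right and rows downward; lengths in m; the calibration is good to about 2 mm. A picture is of the moment at which its call begins: read the wrist's pose just before it. get_calibration takes no time and is no camera call.
- order.hand_in(): hands the job in, once; it reports no verdict.
Trained networks look in the newest picture that a camera, given by its name, has taken for a name from the list of things; names that differ only in an ending like _2 or _b are one class to them, and where a whole thing is asked for, a point or a joint stands for the part that bears it (a point fixed in the world has none). Each returns a list of dicts, best first, with "conf" (0 to 1); they miss things now and then, are a little off and sometimes report something else, mostly with a low value. They report only what shows in the picture. A call takes as long as a camera call. They do not tell look-alikes from the thing itself.
- spotter.outline_of(camera, target): "mask" (420x560 bool, what is visible of it) and "box" ([left, top, right, bottom] in pixels, round what is visible of it).
The state is a dict: "time_s": time; "joint_positions": joint angles; "joint_velocities": joint speeds; "tau": joint torques, N m; "ee_pos": TCP position; "eef_rot": TCP orientation; "ft_force": force on the tool from outside, world axes, zero at the start; "torque": the same for the moment, N m; "grip_width": finger opening in m.
Only numpy, scipy, OpenCV 4.12 (cv2) and the standard library are available. Lean on these libraries where they do the work, as an engineer would, in place of code of your own. Each camera call takes 0.05 s, during which the arm holds its last target.

## Working session

There is one attempt and no reset: what is moved stays moved. The work goes in short steps, Python scripts to look and compute and a tool call to move; the robot and the scene stay as the last step left them, time stands still between calls to the robot, and variables do not carry over. Pictures are saved under pics/ and viewed, and the job is handed in when it is done.

Besides the shell and the picture viewer there is one more tool, called after "Request:" by a JSON object that holds its "fn" and its "kwargs", one argument or row to a line. play_rows: Moves the arm, as the interface text tells. Its arguments: {"type":"object","properties":{"deltas":{"type":"array"}},"required":["deltas"]}

```bash
ls; mkdir -p pics; python3 - <<'E'
from station import readout, capture, get_calibration, order, spotter
import cv2
print(readout.read_state())
for n in("scene","top","wrist"):
    print(n,get_calibration(n))
    cv2.imwrite(f"pics/{n}0.png",capture(n))
E
```

```text
pics
{'time_s': 0.0, 'joint_positions': array([-1.02246195,  0.50834975, -0.23754861,  1.50111354,  0.12567563,
        1.14893052, -0.1548207 ]), 'joint_velocities': array([-5.71814176e-05,  6.00776590e-04, -1.02831138e-03, -5.68212116e-04,
        1.43615315e-04,  1.02484456e-03, -1.02136082e-03]), 'tau': array([ 5.94726698e-04, -6.20588350e+01, -2.18700908e+00, -2.49662679e+01,
        1.25849596e-02,  1.18578845e-02,  4.06503119e-06]), 'ee_pos': array([0.26765006, 0.56423103, 0.23042976]), 'eef_rot': array([ 2.65424038e+00,  1.67884118e+00, -2.40509050e-03]), 'ft_force': array([-0.68005656, -0.2693826 , -0.49815326]), 'torque': array([ 0.04499668, -0.02296506, -0.04735632]), 'grip_width': 0.08541728411322115}
scene {'fovy': 54.40627953936724, 'cx': 278.17315065205236, 'cy': 210.77123957461814, 'k1': 0.04261759821582891, 'eye': array([-0.08398245, -0.44715857,  0.46292507]), 'attitude': array([-1.88261569,  0.9709599 , -0.57482583])}
top {'fovy': 55.767694045011496, 'cx': 287.101569583505, 'cy': 217.98922313843767, 'k1': 0.024037373226052858, 'eye': array([ 0.41023119, -0.00695148,  0.87994863]), 'attitude': array([-2.11659771,  2.15017499, -0.18226697])}
wrist {'fovy': 67.86771160042365, 'cx': 281.92648423460264, 'cy': 208.66039439136028, 'k1': 0.01761533613349009, 'hand_eye': array([[ 9.99999819e-01, -1.07999890e-04, -5.92233734e-04,
         6.41130595e-05],
       [ 2.67031246e-04,  9.61275297e-01,  2.75589791e-01,
        -7.04009748e-02],
       [ 5.39535992e-04, -2.75589899e-01,  9.61275151e-01,
        -1.43219594e-01],
       [ 0.00000000e+00,  0.00000000e+00,  0.00000000e+00,
         1.00000000e+00]])}
```

View pics/scene0.png

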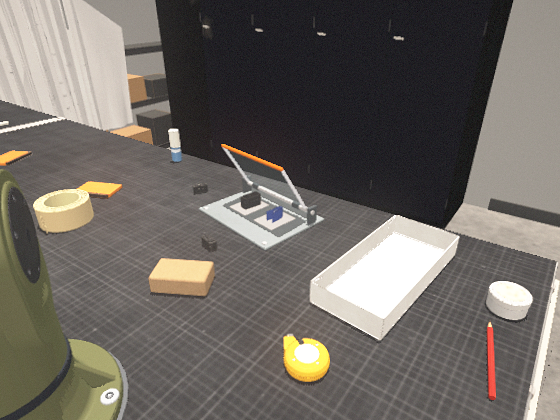

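View pics/top0.png

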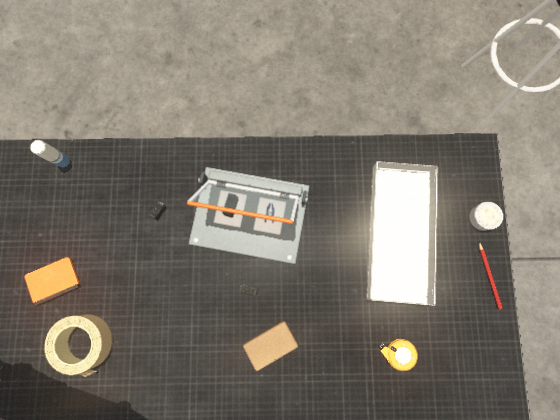

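View pics/wrist0.png

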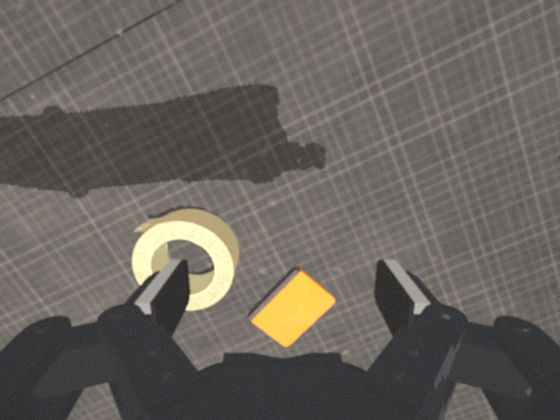

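The top view shows the station at about (250,215). The black case is on its left pad (229,205), the blue clip on the right pad (270,213), and the tray at (403,233). The small black look-alikes at (157,210) and (248,290) lie outside the station.

```bash
cat > h.py <<'E'
import numpy as np, cv2
from scipy.spatial.transform import Rotation as R
from station import readout, capture, get_calibration, order, spotter
def cam(n,st=None):
    c=get_calibration(n); f=210/np.tan(np.radians(c['fovy']/2))
    if 'eye' in c: Rm=R.from_rotvec(c['attitude']).as_matrix(); e=np.array(c['eye'])
    else:
        H=c['hand_eye']; Rt=R.from_rotvec(st['eef_rot']).as_matrix()
        Rm=Rt@H[:3,:3]; e=st['ee_pos']+Rt@H[:3,3]
    return c,f,Rm,e
def unproj(C,uv,z):
    c,f,Rm,e=C; uv=np.atleast_2d(uv).astype(float)
    d=np.c_[(uv[:,0]-c['cx'])/f,(uv[:,1]-c['cy'])/f]; s=d.copy()
    for _ in range(20): s=d/(1+c['k1']*(s**2).sum(1,keepdims=True))
    w=np.c_[s,np.ones(len(s))]@Rm.T
    return e+w*((z-e[2])/w[:,2])[:,None]
def proj(C,P):
    c,f,Rm,e=C; q=(np.atleast_2d(P)-e)@Rm; s=q[:,:2]/q[:,2:]
    s=s*(1+c['k1']*(s**2).sum(1,keepdims=True))
    return s*f+[c['cx'],c['cy']]
E
python3 - <<'E'
from h import *
im=capture("top"); 
cv2.imwrite("pics/topz.png",cv2.resize(im[155:275,170:330],None,fx=5,fy=5,interpolation=cv2.INTER_CUBIC))
C=cam("top")
for t in("case_mid","clip_mid","station","tray","guard"):
    for r in spotter.outline_of("top",t)[:4]:
        m=r["mask"]; ys,xs=np.nonzero(m)
        print(t,round(r["conf"],2),r["box"],m.sum(),cv2.minAreaRect(np.c_[xs,ys].astype(np.float32)),unproj(C,[xs.mean(),ys.mean()],0.02)[0].round(3))
im=capture("scene"); 
cv2.imwrite("pics/scenez.png",cv2.resize(im[130:260,180:340],None,fx=4.5,fy=4.5,interpolation=cv2.INTER_CUBIC))
E
```

```text
case_mid 0.46 [152.5, 201.7, 165.7, 219.4] 164 ((156.65383911132812, 209.76919555664062), (10.261953353881836, 16.641006469726562), 33.6900634765625) [0.58  0.278 0.02 ]
case_mid 0.37 [224.4, 210.8, 233.7, 216.3] 44 ((227.97299194335938, 213.6621551513672), (10.357135772705078, 4.274373531341553), 9.462322235107422) [0.569 0.12  0.02 ]
case_mid 0.33 [189.7, 168.4, 314.4, 267.8] 8841 ((244.50064086914062, 213.7106475830078), (117.7038345336914, 82.63595581054688), 10.437475204467773) [0.566 0.076 0.02 ]
tray 0.59 [365.1, 160.1, 439.5, 304.8] 9456 ((403.02825927734375, 233.09478759765625), (69.03680419921875, 141.9759063720703), 2.675426721572876) [ 0.519 -0.261  0.02 ]
guard 0.87 [188.0, 179.8, 298.5, 224.8] 2969 ((242.67893981933594, 198.9914093017578), (109.29318237304688, 30.17393684387207), 10.060689926147461) [0.599 0.083 0.02 ]
```

View pics/topz.png

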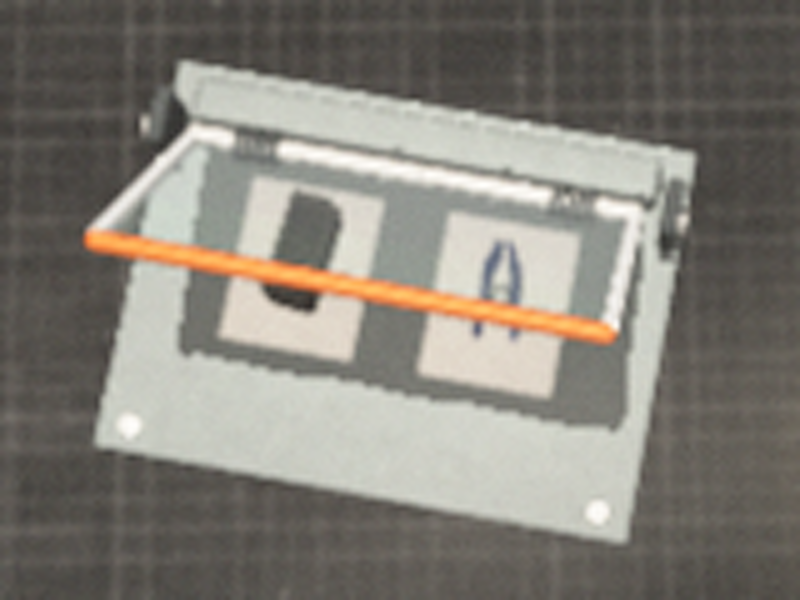

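View pics/scenez.png

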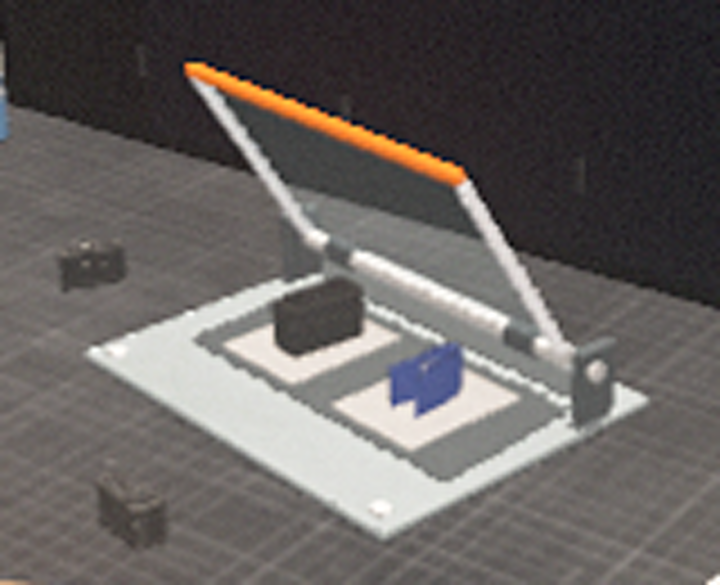

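```bash
python3 - <<'E'
from h import *
C=cam("top"); S=cam("scene")
tz=lambda p:(np.array(p)+.5)/5-.5+[170,155]
sz=lambda p:(np.array(p)+.5)/4.5-.5+[180,130]
P=unproj(C,tz([[180,62],[695,150],[630,543],[95,447]]),.006); print(P.round(4)); 
print([np.linalg.norm(P[i]-P[i-1]).round(4) for i in range(4)])
M=np.array([[.09,.12],[.09,-.12],[-.09,-.12],[-.09,.12]])
def fit(P):
    q=P[:,:2]-P[:,:2].mean(0); H=M.T@q; a=np.arctan2(H[0,1]-H[1,0],H[0,0]+H[1,1]); return P[:,:2].mean(0),a
c,a=fit(P); print("station",c,np.degrees(a))
P2=unproj(S,sz([[85,350],[385,535]]),.006); print("scene front corners",P2.round(4))
Rz=np.array([[np.cos(a),-np.sin(a)],[np.sin(a),np.cos(a)]])
T=lambda p:np.r_[c+Rz@np.array(p[:2]),p[2]]
print("hinge",T([.05,0,.035]))
# bar ends check
for y in(.1,-.1): print("bar",proj(C,T([-.024,y,.154])), tz([95,240] if y>0 else [612,333]), T([-.024,y,.154]))
print("pads",T([.01,.045,0]),T([.01,-.045,0]))
Q=unproj(C,tz([[290,188],[340,205],[315,312],[262,295]]),.038); print("case top",Q.round(4),Q.mean(0), (Rz.T@(Q[:,:2]-c).T).T.round(4))
# pads, for check
Q=unproj(C,tz([[252,177],[383,200],[353,360],[218,340]]),.008); print("padL",(Rz.T@(Q[:,:2]-c).T).T.round(4))
# case bottom/top in scene
Q=unproj(S,sz([[275,318],[288,355],[365,325],[290,355]]),.008);print("scene case bottom",(Rz.T@(Q[:,:2]-c).T).T.round(4))
Q=unproj(S,sz([[275,312],[290,322],[362,292],[335,278]]),.038);print("scene case top",(Rz.T@(Q[:,:2]-c).T).T.round(4))
r=spotter.outline_of("top","tray")
im=capture("top")
cv2.imwrite("pics/trayz.png",cv2.resize(im[150:315,355:450],None,fx=3.6,fy=3.6,interpolation=cv2.INTER_CUBIC))
E
```

```text
[[ 0.6806  0.1749  0.006 ]
 [ 0.6357 -0.059   0.006 ]
 [ 0.4589 -0.0261  0.006 ]
 [ 0.5049  0.2091  0.006 ]]
[np.float64(0.179), np.float64(0.2382), np.float64(0.1798), np.float64(0.2397)]
station [0.57001888 0.07473316] -10.894894866854594
scene front corners [[ 0.5069  0.2104  0.006 ]
 [ 0.4581 -0.0261  0.006 ]]
hinge [0.61911766 0.06528276 0.035     ]
bar [[187.00917391 203.16620947]] [188.6 202.6] [0.56535226 0.17746691 0.154     ]
bar [[292.66921957 221.53177428]] [292.  221.2] [ 0.52755067 -0.0189282   0.154     ]
pads [0.58834399 0.11703198 0.        ] [0.57133328 0.02865418 0.        ]
case top [[0.6131 0.1195 0.038 ]
 [0.6052 0.0977 0.038 ]
 [0.5582 0.1082 0.038 ]
 [0.566  0.1311 0.038 ]] [0.58565313 0.11415284 0.038     ] [[ 0.0339  0.0521]
 [ 0.0302  0.0292]
 [-0.0179  0.0307]
 [-0.0146  0.0546]]
padL [[ 0.0421  0.0758]
 [ 0.042   0.0156]
 [-0.0318  0.0149]
 [-0.0334  0.0756]]
scene case bottom [[ 0.0062  0.0776]
 [-0.016   0.0393]
 [ 0.0361  0.0372]
 [-0.0152  0.0386]]
scene case top [[-0.0258  0.0358]
 [-0.0274  0.0217]
 [ 0.0218  0.0223]
 [ 0.0227  0.045 ]]
```

View pics/trayz.png

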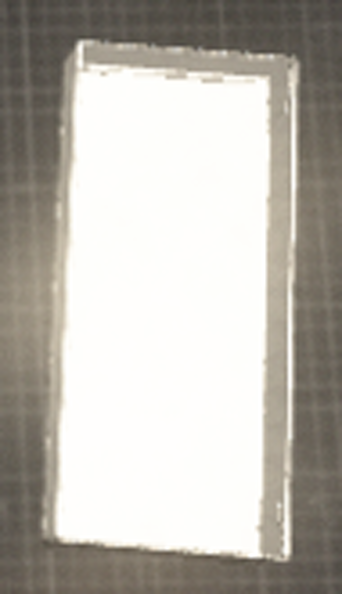

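```bash
cat >> h.py <<'E'
c0=np.array([.57002,.07473]); a0=np.radians(-10.895)
RZ=np.array([[np.cos(a0),-np.sin(a0)],[np.sin(a0),np.cos(a0)]])
def W(x,y,z): return np.r_[c0+RZ@np.array([x,y]),z]
def toS(p): return (RZ.T@(np.array(p)[...,:2]-c0).T).T
def plan(pos,yawx=None,st=None):
    st=st or readout.read_state(); Rt=R.from_rotvec(st['eef_rot']).as_matrix()
    d=Rt.T@(np.array(pos)-st['ee_pos'])*100
    ya=np.degrees(np.arctan2(Rt[1,0],Rt[0,0]))
    print("t",round(st['time_s'],2),"pos",st['ee_pos'].round(4),"stn",toS(st['ee_pos']).round(4),"yawx",ya.round(2),"tilt",Rt[2].round(4),"F",st['ft_force'].round(1),"w",round(st['grip_width'],4))
    print("tool delta cm",d.round(2),"rz", None if yawx is None else round(-(yawx-ya),2))
E
python3 - <<'E'
from h import *
C=cam("top")
plan(W(-.12,.042,.15),76.8)
p=lambda l,z:unproj(C,(np.array(l)+.5)/3.6-.5+[355,150],z)
Q=p([[80,42],[298,58],[290,558],[45,542]],.044);print(Q.round(4),Q.mean(0),[np.linalg.norm(Q[i]-Q[i-1]).round(3) for i in range(4)])
d=Q[0]-Q[3]+Q[1]-Q[2];print(np.degrees(np.arctan2(d[1],d[0])))
E
```

```text
t 0.6 pos [0.2678 0.5647 0.2313] stn [-0.3894  0.424 ] yawx 64.63 tilt [-1.e-04  0.e+00 -1.e+00] F [0.4 0.3 0.2] w 0.0853
tool delta cm [-30.25  35.63   8.13] rz -12.17
[[ 0.6758 -0.2072  0.044 ]
 [ 0.6634 -0.338   0.044 ]
 [ 0.3681 -0.3098  0.044 ]
 [ 0.3788 -0.1711  0.044 ]] [ 0.52154075 -0.25654327  0.044     ] [np.float64(0.299), np.float64(0.131), np.float64(0.297), np.float64(0.139)]
-6.192926821651871
```

Request:
{"fn": "play_rows", "kwargs": {
  "deltas": [
    {"dx": -2.5, "dy": 3, "dz": 0.3},
    {"dx": -2.5, "dy": 3, "dz": 0.3},
    {"dx": -2.5, "dy": 3, "dz": 0.3},
    {"dx": -2.5, "dy": 3, "dz": 0.5},
    {"dx": -2.5, "dy": 3, "dz": 0.5}
  ]
}}

```text
validation failed for argument at $.de...
```

Request:
{"fn": "play_rows", "kwargs": {
  "deltas": [
    {"dx": -2.5, "dy": 3, "dz": 0.5},
    {"dx": -2.5, "dy": 3, "dz": 0.8},
    {"dx": -2.5, "dy": 3, "dz": 0.8},
    {"dx": -2.5, "dy": 3, "dz": 0.8},
    {"dx": -2.5, "dy": 3, "dz": 0.8}
  ]
}}

```text
validation failed for argument at $.de...
```

Request:
{"fn": "play_rows", "kwargs": {
  "deltas": [
    {"dx": -2.5, "dy": 2.8, "dz": 1},
    {"dx": -2.7, "dy": 2.8, "dz": 1},
    {"rz": -6},
    {"rz": -6.2},
    {"hand": 5}
  ]
}}

```text
validation failed for argument at $.de...
```

```bash
python3 - <<'E'
from h import *
st=readout.read_state()
plan(W(-.12,.042,.15),76.8)
im=capture("wrist"); C=cam("wrist",st)
cv2.imwrite("pics/w1.png",im)
for t in("case_mid",):
    for r in spotter.outline_of("wrist",t)[:4]:
        ys,xs=np.nonzero(r["mask"]); print(t,r["conf"],r["box"],len(xs))
print("exp", proj(C,[W(.009+dx,.042+dy,z) for z in(.008,.035) for dx in(-.0245,.0245) for dy in(-.0105,.0105)]).round(0))
E
```

```text
t 0.6 pos [0.2678 0.5647 0.2313] stn [-0.3894  0.424 ] yawx 64.63 tilt [-1.e-04  0.e+00 -1.e+00] F [0.4 0.3 0.2] w 0.0853
tool delta cm [-30.25  35.63   8.13] rz -12.17
exp [[100. 469.]
 [112. 466.]
 [112. 491.]
 [124. 489.]
 [ 89. 489.]
 [102. 486.]
 [102. 512.]
 [115. 509.]]
```

View pics/w1.png

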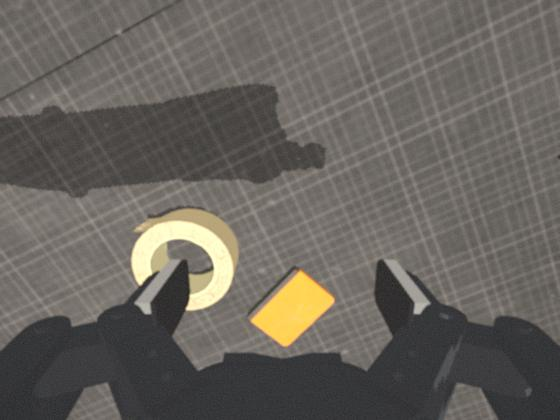

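```bash
python3 - <<'E'
from h import *
st=readout.read_state(); st=dict(st)
ang=np.radians(76.8)
Rt=np.array([[np.cos(ang),np.sin(ang),0],[np.sin(ang),-np.cos(ang),0],[0,0,-1]])
st['eef_rot']=R.from_matrix(Rt).as_rotvec()
for x in(.03,.05,.07):
  for z in (.2,.23):
    st['ee_pos']=W(x,.042,z); C=cam("wrist",st)
    print(x,z,proj(C,[W(.009+dx,.042,zz) for zz in(.008,.035) for dx in(-.0245,.0245)]+[W(-.024,.042,.154),W(.05,.042,.035)])[:,1].round(0))
plan(W(.05,.042,.225),76.8)
E
```

```text
0.03 0.2 [144. 189. 146. 195. 148. 211.]
0.03 0.23 [142. 184. 144. 189. 144. 203.]
0.05 0.2 [124. 171. 124. 175. 113. 192.]
0.05 0.23 [124. 167. 124. 171. 114. 186.]
0.07 0.2 [104. 152. 102. 155.  75. 172.]
0.07 0.23 [105. 150. 104. 152.  81. 167.]
t 0.7 pos [0.2678 0.5647 0.2313] stn [-0.3894  0.424 ] yawx 64.63 tilt [ 0. -0. -1.] F [-0.3 -0.1  0.1] w 0.0856
tool delta cm [-26.01  52.09   0.63] rz -12.17
```

Request:
{"fn": "play_rows", "kwargs": {
  "deltas": [
    {"dx": -1.9, "dy": 3.7, "dz": 0, "rx": 0, "ry": 0, "rz": 0, "hand": 6},
    {"dx": -1.9, "dy": 3.7, "dz": 0, "rx": 0, "ry": 0, "rz": 0, "hand": 6},
    {"dx": -1.9, "dy": 3.7, "dz": 0, "rx": 0, "ry": 0, "rz": 0, "hand": 6},
    {"dx": -1.9, "dy": 3.7, "dz": 0, "rx": 0, "ry": 0, "rz": 0, "hand": 6},
    {"dx": -1.9, "dy": 3.7, "dz": 0, "rx": 0, "ry": 0, "rz": 0, "hand": 6}
  ]
}}

```text
time_s: 1.2
ee_pos: [0.3951, 0.3982, 0.2315]
eef_rot: [-2.655, -1.68, -0.001]
ft_force: [1.5, 0.5, 0.5]
grip_width: 0.06
```

```bash
python3 -c "
from h import *
plan(W(.055,.042,.225),76.8)"
```

```text
t 1.2 pos [0.3951 0.3982 0.2315] stn [-0.2329  0.2846] yawx 64.63 tilt [ 4.e-04  2.e-04 -1.e+00] F [1.5 0.5 0.5] w 0.06
tool delta cm [-16.3   33.94   0.65] rz -12.17
```

Request:
{"fn": "play_rows", "kwargs": {
  "deltas": [
    {"dx": -1.9, "dy": 3.8, "dz": 0, "rx": 0, "ry": 0, "rz": 0, "hand": 6},
    {"dx": -1.9, "dy": 3.8, "dz": 0, "rx": 0, "ry": 0, "rz": 0, "hand": 6},
    {"dx": -1.9, "dy": 3.8, "dz": 0, "rx": 0, "ry": 0, "rz": 0, "hand": 6},
    {"dx": -1.9, "dy": 3.8, "dz": 0, "rx": 0, "ry": 0, "rz": 0, "hand": 6},
    {"dx": -1.9, "dy": 3.8, "dz": 0, "rx": 0, "ry": 0, "rz": 0, "hand": 6}
  ]
}}

```text
time_s: 1.7
ee_pos: [0.5261, 0.2309, 0.2315]
eef_rot: [2.655, 1.679, 0.001]
ft_force: [0.5, -0.2, 0.4]
grip_width: 0.0598
```

Request:
{"fn": "play_rows", "kwargs": {
  "deltas": [
    {"dx": -1.7, "dy": 3.8, "dz": 0.2, "rx": 0, "ry": 0, "rz": 0, "hand": 6},
    {"dx": -1.7, "dy": 3.8, "dz": 0.2, "rx": 0, "ry": 0, "rz": 0, "hand": 6},
    {"dx": -1.7, "dy": 3.8, "dz": 0.2, "rx": 0, "ry": 0, "rz": 0, "hand": 6},
    {"dx": -1.7, "dy": 3.5, "dz": 0, "rx": 0, "ry": 0, "rz": -6, "hand": 6},
    {"dx": 0, "dy": 0, "dz": 0, "rx": 0, "ry": 0, "rz": -6.2, "hand": 6}
  ]
}}

```text
time_s: 2.2
ee_pos: [0.6339, 0.0997, 0.2245]
eef_rot: [2.463, 1.944, -0.003]
ft_force: [-0.7, -0.7, 0.0]
grip_width: 0.0601
```

```bash
python3 - <<'E'
from h import *
st=readout.read_state()
plan(W(.055,.042,.225),76.8,st)
im=capture("wrist"); C=cam("wrist",st)
cv2.imwrite("pics/w1.png",im)
for t in("case_mid","clip_mid"):
    for r in spotter.outline_of("wrist",t)[:4]:
        ys,xs=np.nonzero(r["mask"]); print(t,r["conf"],r["box"],len(xs),cv2.minAreaRect(np.c_[xs,ys].astype(np.float32)))
print("exp", proj(C,[W(.009+dx,.042+dy,z) for z in(.008,.035) for dx in(-.0245,.0245) for dy in(-.0105,.0105)]).round(0))
E
```

```text
t 2.2 pos [0.6339 0.0997 0.2245] stn [0.058  0.0366] yawx 76.57 tilt [-0.0038  0.0021 -1.    ] F [-0.7 -0.7  0. ] w 0.0601
tool delta cm [ 0.53 -0.32 -0.05] rz -0.23
case_mid 0.57 [418.9, 74.5, 453.8, 113.6] 923 ((434.1000671386719, 94.29999542236328), (23.702320098876953, 43.37971878051758), 26.56505012512207)
exp [[275. 116.]
 [294. 115.]
 [277. 161.]
 [296. 160.]
 [274. 116.]
 [295. 115.]
 [277. 164.]
 [297. 163.]]
```

View pics/w1.png

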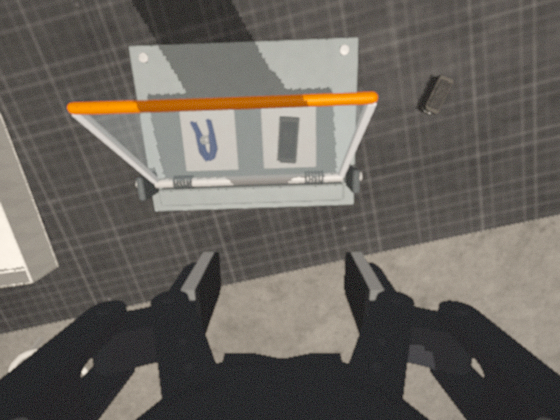

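```bash
python3 - <<'E'
from h import *
im=cv2.imread("pics/w1.png")
cv2.imwrite("pics/w1z.png",cv2.resize(im[100:185,240:340],None,fx=7,fy=7,interpolation=cv2.INTER_CUBIC))
E
```

```text
(no output)
```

View pics/w1z.png

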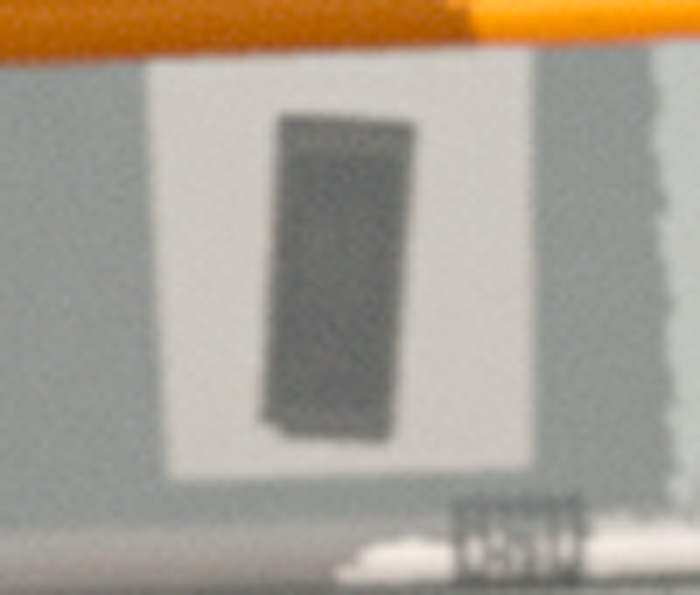

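```bash
python3 - <<'E'
from h import *
st=readout.read_state(); C=cam("wrist",st)
f=lambda p:(np.array(p)+.5)/7-.5+[240,100]
for z in(.030,.036):
    Q=unproj(C,f([[280,118],[413,123],[388,440],[265,436]]),z); s=toS(Q)
    print(z,s.round(4),s.mean(0).round(4),"len",np.linalg.norm(s[0]-s[3]).round(4),np.linalg.norm(s[1]-s[2]).round(4),"wid",np.linalg.norm(s[0]-s[1]).round(4))
    d=Q[3]-Q[0]+Q[2]-Q[1]; print("world yaw long",np.degrees(np.arctan2(d[1],d[0])))
Q=unproj(C,f([[150,70],[535,50],[530,468],[168,478]]),.008); s=toS(Q);print("pad",s.round(4))
E
```

```text
0.03 [[-0.0199  0.044 ]
 [-0.0183  0.0637]
 [ 0.0284  0.0586]
 [ 0.027   0.0396]] [0.0043 0.0515] len 0.047 0.047 wid 0.0197
world yaw long -16.73177827817322
0.036 [[-0.0198  0.0441]
 [-0.0183  0.0634]
 [ 0.0276  0.0583]
 [ 0.0262  0.0397]] [0.0039 0.0514] len 0.0462 0.0462 wid 0.0194
world yaw long -16.731778278173238
pad [[-0.0281  0.0238]
 [-0.0285  0.0842]
 [ 0.0369  0.0826]
 [ 0.036   0.0228]]
```

```bash
python3 - <<'E'
from h import *
st=readout.read_state(); im=capture("wrist"); C=cam("wrist",st)
print(st['joint_velocities'].round(3)); plan(W(.055,.042,.225),76.8,st)
cv2.imwrite("pics/w2.png",im)
a=cv2.imread("pics/w1.png"); print(cv2.phaseCorrelate(np.float32(cv2.cvtColor(a,6))[0:240],np.float32(cv2.cvtColor(im,6))[0:240]))
cv2.imwrite("pics/w2z.png",cv2.resize(im[25:225,120:380],None,fx=3,fy=3,interpolation=cv2.INTER_CUBIC))
P=proj(C,[W(sx*.09,sy*.12,.006) for sx in(1,-1) for sy in(1,-1)]);print(P)
E
```

```text
[-0.029 -0.013 -0.004  0.01  -0.007 -0.002 -0.036]
t 2.35 pos [0.6306 0.1071 0.225 ] stn [0.0534 0.0433] yawx 76.68 tilt [ 6.e-04 -8.e-04 -1.e+00] F [-0.3  0.3 -0.3] w 0.0599
tool delta cm [-0.12  0.17  0.  ] rz -0.12
((-6.800829376297202, 5.0968765954906985), 0.6596111670688346)
[[346.68561654 208.7377044 ]
 [148.58947931 216.84972826]
 [349.47859222  42.98083893]
 [120.46112434  53.22743358]]
```

View pics/w2z.png

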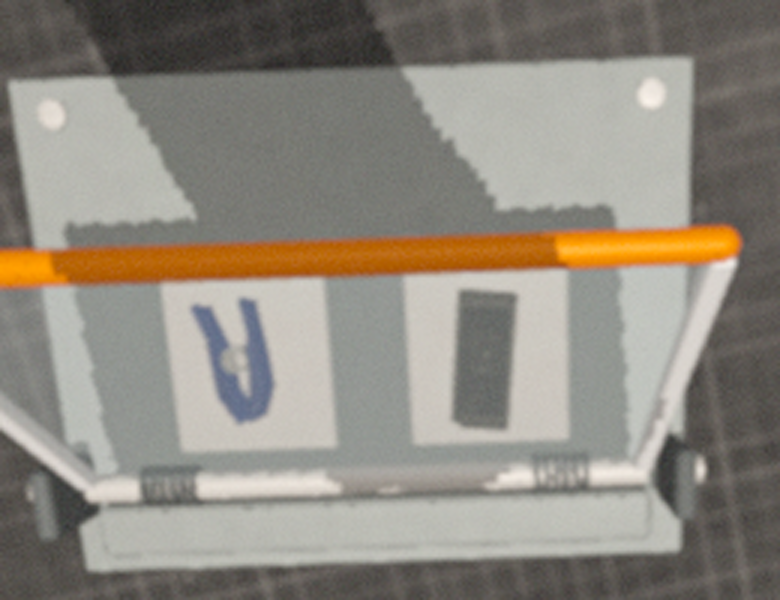

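```bash
python3 - <<'E'
from h import *
st=readout.read_state(); C=cam("wrist",st)
f=lambda p:(np.array(p)+.5)/3-.5+[120,25]
print(toS(unproj(C,f([[82,572],[680,552],[10,80],[693,57]]),.006)).round(4))
for z in(.030,.036):
    Q=unproj(C,f([[460,290],[518,293],[504,430],[452,425]]),z); s=toS(Q)
    print(z,s.round(4),s.mean(0).round(4),"len",np.linalg.norm(s[0]-s[3]).round(4),np.linalg.norm(s[1]-s[2]).round(4),"wid",np.linalg.norm(s[0]-s[1]).round(4))
    d=Q[3]-Q[0]+Q[2]-Q[1]; print("world yaw long",np.degrees(np.arctan2(d[1],d[0])))
Q=unproj(C,f([[195,308],[255,298],[268,415],[235,420]]),.025); print("clip",toS(Q).round(4))
plan(W(.055,.044,.225),76.8,st)
E
```

```text
[[ 0.0877 -0.1209]
 [ 0.0895  0.1204]
 [-0.0921 -0.1164]
 [-0.0898  0.122 ]]
0.03 [[-0.0157  0.0377]
 [-0.0138  0.0578]
 [ 0.0337  0.0512]
 [ 0.0311  0.0325]] [0.0088 0.0448] len 0.0471 0.048 wid 0.0202
world yaw long -18.076776921397734
0.036 [[-0.0157  0.0379]
 [-0.0139  0.0576]
 [ 0.0328  0.0511]
 [ 0.0302  0.0327]] [0.0083 0.0448] len 0.0462 0.0471 wid 0.0198
world yaw long -18.07677692139774
clip [[-0.0134 -0.0565]
 [-0.0159 -0.0349]
 [ 0.0253 -0.0348]
 [ 0.0267 -0.047 ]]
t 2.4 pos [0.6303 0.108  0.2252] stn [0.0529 0.044 ] yawx 76.71 tilt [ 8.e-04 -7.e-04 -1.e+00] F [0.2 1.1 0.1] w 0.0601
tool delta cm [0.01 0.21 0.02] rz -0.09
```

```bash
python3 - <<'E'
from h import *
c=W(.009,.0435,.012); print("case",c)
u=np.r_[np.cos(np.radians(-16.5)),np.sin(np.radians(-16.5)),0]
plan(c-u*.15+[0,0,.213],73.5)
C=cam("top"); print("lookalikes",unproj(C,[[248,290],[157,210],[187,203]],.01))
print(c-u*.15)
E
```

```text
case [0.5870797  0.11574483 0.012     ]
t 2.4 pos [0.6303 0.108  0.2252] stn [0.0529 0.044 ] yawx 76.71 tilt [ 8.e-04 -7.e-04 -1.e+00] F [0.2 1.1 0.1] w 0.0601
tool delta cm [  0.6  -19.36   0.04] rz 3.21
lookalikes [[0.40292731 0.07764759 0.01      ]
 [0.58159841 0.28019667 0.01      ]
 [0.59650201 0.21407876 0.01      ]]
[0.44325674 0.15834714 0.012     ]
```

Request:
{"fn": "play_rows", "kwargs": {
  "deltas": [
    {"dx": 0.1, "dy": -3.9, "dz": 0, "rx": 0, "ry": 0, "rz": 0, "hand": 6},
    {"dx": 0.1, "dy": -3.9, "dz": 0, "rx": 0, "ry": 0, "rz": 0, "hand": 6},
    {"dx": 0.1, "dy": -3.9, "dz": 0, "rx": 0, "ry": 0, "rz": 0, "hand": 6},
    {"dx": 0.1, "dy": -3.9, "dz": 0, "rx": 0, "ry": 0, "rz": 0, "hand": 6},
    {"dx": 0.2, "dy": -3.8, "dz": 0, "rx": 0, "ry": 0, "rz": 3.2, "hand": 6}
  ]
}}

```text
time_s: 2.9
ee_pos: [0.4407, 0.1585, 0.2256]
eef_rot: [-2.516, -1.881, -0.001]
ft_force: [-0.0, 1.0, 0.9]
grip_width: 0.0602
```

Request:
{"fn": "play_rows", "kwargs": {
  "deltas": [
    {"dx": 0, "dy": 0, "dz": 4, "rx": 0, "ry": 0, "rz": 0, "hand": 6},
    {"dx": 0, "dy": 0, "dz": 4, "rx": 0, "ry": 0, "rz": 0, "hand": 6},
    {"dx": 0, "dy": 0, "dz": 4, "rx": 0, "ry": 0, "rz": 0, "hand": 6},
    {"dx": 0, "dy": 0, "dz": 4, "rx": 0, "ry": 0, "rz": 0, "hand": 6},
    {"dx": 0, "dy": 0, "dz": 3, "rx": 0, "ry": 0, "rz": 0, "hand": 6}
  ]
}}

```text
time_s: 3.4
ee_pos: [0.442, 0.1581, 0.0339]
eef_rot: [-2.515, -1.882, 0.0]
ft_force: [0.7, -0.0, -0.2]
grip_width: 0.0599
```

Request:
{"fn": "play_rows", "kwargs": {
  "deltas": [
    {"dx": 0, "dy": 0, "dz": 1, "rx": 0, "ry": 0, "rz": 0, "hand": 6},
    {"dx": 0, "dy": 0, "dz": 0, "rx": 0, "ry": 0, "rz": 0, "hand": 6},
    {"dx": 0, "dy": 0, "dz": 0, "rx": 0, "ry": 0, "rz": 0, "hand": 6}
  ]
}}

```text
time_s: 3.7
ee_pos: [0.4437, 0.1579, 0.0264]
eef_rot: [2.515, 1.882, 0.002]
ft_force: [0.4, -0.2, -0.3]
grip_width: 0.0603
```

```bash
python3 - <<'E'
from h import *
plan(W(.009,.0435,.012),73.5)
E
```

```text
t 3.7 pos [0.4437 0.1579 0.0264] stn [-0.1398  0.0577] yawx 73.63 tilt [ 9.0e-04  1.2e-03 -1.0e+00] F [ 0.4 -0.2 -0.3] w 0.0603
tool delta cm [ 0.   14.95  1.46] rz 0.13
```

Request:
{"fn": "play_rows", "kwargs": {
  "deltas": [
    {"dx": 0, "dy": 0, "dz": 0.7, "rx": 0, "ry": 0, "rz": 0, "hand": 6},
    {"dx": 0, "dy": 0, "dz": 0.7, "rx": 0, "ry": 0, "rz": 0, "hand": 6},
    {"dx": 0, "dy": 1, "dz": 0, "rx": 0, "ry": 0, "rz": 0, "hand": 6},
    {"dx": 0, "dy": 1.5, "dz": 0, "rx": 0, "ry": 0, "rz": 0, "hand": 6},
    {"dx": 0, "dy": 1.5, "dz": 0, "rx": 0, "ry": 0, "rz": 0, "hand": 6}
  ]
}}

```text
time_s: 4.2
ee_pos: [0.4828, 0.1455, 0.0115]
eef_rot: [2.515, 1.882, 0.001]
ft_force: [-0.5, -0.7, -0.6]
grip_width: 0.0598
```

Request:
{"fn": "play_rows", "kwargs": {
  "deltas": [
    {"dx": 0, "dy": 1.5, "dz": 0, "rx": 0, "ry": 0, "rz": 0, "hand": 6},
    {"dx": 0, "dy": 1.5, "dz": 0, "rx": 0, "ry": 0, "rz": 0, "hand": 6},
    {"dx": 0, "dy": 1, "dz": 0, "rx": 0, "ry": 0, "rz": 0, "hand": 6},
    {"dx": 0, "dy": 0, "dz": 0, "rx": 0, "ry": 0, "rz": 0, "hand": 6}
  ]
}}

```text
time_s: 4.6
ee_pos: [0.5212, 0.1337, 0.0113]
eef_rot: [2.516, 1.88, 0.001]
ft_force: [-1.9, -0.2, -0.6]
grip_width: 0.0601
```

```bash
python3 - <<'E'
from h import *
plan(W(.009,.0435,.012),73.5)
im=capture("scene"); 
cv2.imwrite("pics/s2.png",cv2.resize(im[90:260,150:350],None,fx=3.5,fy=3.5,interpolation=cv2.INTER_CUBIC))
E
```

```text
t 4.6 pos [0.5212 0.1337 0.0113] stn [-0.0591  0.0487] yawx 73.52 tilt [ 1.e-04  6.e-04 -1.e+00] F [-1.9 -0.2 -0.6] w 0.0601
tool delta cm [ 0.15  6.82 -0.07] rz 0.02
```

View pics/s2.png

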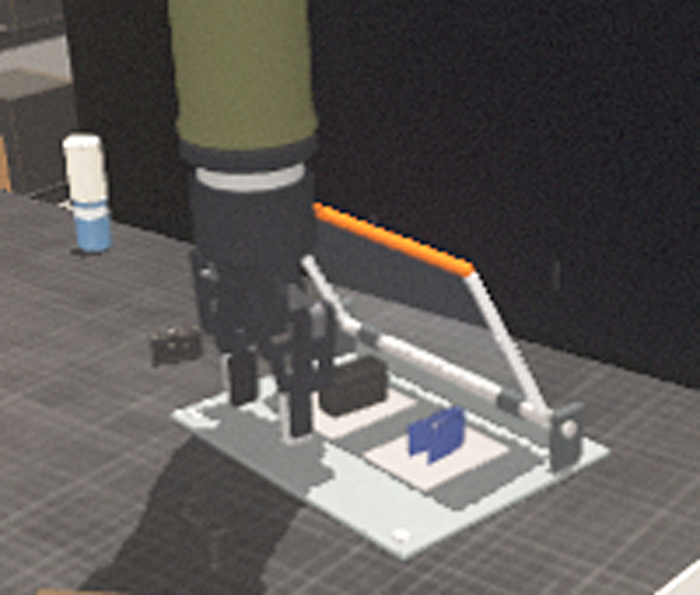

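Request:
{"fn": "play_rows", "kwargs": {
  "deltas": [
    {"dx": 0.1, "dy": 1.4, "dz": 0, "rx": 0, "ry": 0, "rz": 0, "hand": 6},
    {"dx": 0, "dy": 1.4, "dz": 0, "rx": 0, "ry": 0, "rz": 0, "hand": 6},
    {"dx": 0, "dy": 1.4, "dz": 0, "rx": 0, "ry": 0, "rz": 0, "hand": 6},
    {"dx": 0, "dy": 0.8, "dz": 0, "rx": 0, "ry": 0, "rz": 0, "hand": 6},
    {"dx": 0, "dy": 0, "dz": 0, "rx": 0, "ry": 0, "rz": 0, "hand": 6}
  ]
}}

```text
time_s: 5.15
ee_pos: [0.5683, 0.1211, 0.0111]
eef_rot: [2.516, 1.882, -0.0]
ft_force: [-1.9, -0.6, 0.6]
grip_width: 0.0601
```

```bash
python3 - <<'E'
from h import *
plan(W(.009,.0435,.012),73.5)
im=capture("scene"); 
cv2.imwrite("pics/s3.png",cv2.resize(im[90:260,150:350],None,fx=3.5,fy=3.5,interpolation=cv2.INTER_CUBIC))
cv2.imwrite("pics/w3.png",capture("wrist"))
E
```

```text
t 5.15 pos [0.5683 0.1211 0.0111] stn [-0.0104  0.0452] yawx 73.59 tilt [-3.e-04 -1.e-04 -1.e+00] F [-1.9 -0.6  0.6] w 0.0601
tool delta cm [ 0.02  1.95 -0.09] rz 0.09
```

View pics/s3.png

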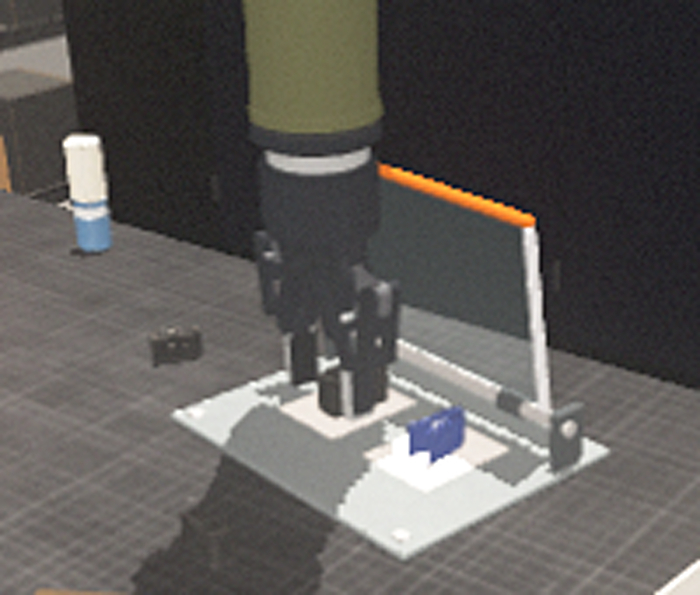

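View pics/w3.png

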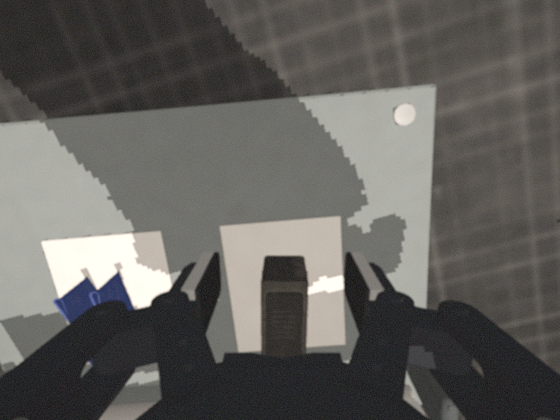

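Case sits centred between the fingers and aligned in the wrist view (columns 262–307, fingers at 218/347), guard nearly upright. I advance on to the case's middle.

Request:
{"fn": "play_rows", "kwargs": {
  "deltas": [
    {"dx": 0, "dy": 1.2, "dz": 0, "rx": 0, "ry": 0, "rz": 0, "hand": 6},
    {"dx": 0, "dy": 1.2, "dz": 0, "rx": 0, "ry": 0, "rz": 0, "hand": 6},
    {"dx": 0, "dy": 0, "dz": 0, "rx": 0, "ry": 0, "rz": 0, "hand": 6}
  ]
}}

```text
time_s: 5.55
ee_pos: [0.5932, 0.1138, 0.0114]
eef_rot: [2.515, 1.88, 0.002]
ft_force: [-1.9, -0.3, 0.1]
grip_width: 0.0602
```

```bash
python3 - <<'E'
from h import *
plan(W(.009,.0435,.012),73.5)
im=capture("scene"); 
cv2.imwrite("pics/s4.png",cv2.resize(im[90:260,150:350],None,fx=3.5,fy=3.5,interpolation=cv2.INTER_CUBIC))
cv2.imwrite("pics/w4.png",capture("wrist"))
E
```

```text
t 5.55 pos [0.5932 0.1138 0.0114] stn [0.0154 0.0428] yawx 73.55 tilt [ 3.0e-04  1.8e-03 -1.0e+00] F [-1.9 -0.3  0.1] w 0.0602
tool delta cm [ 0.01 -0.64 -0.07] rz 0.05
```

View pics/s4.png

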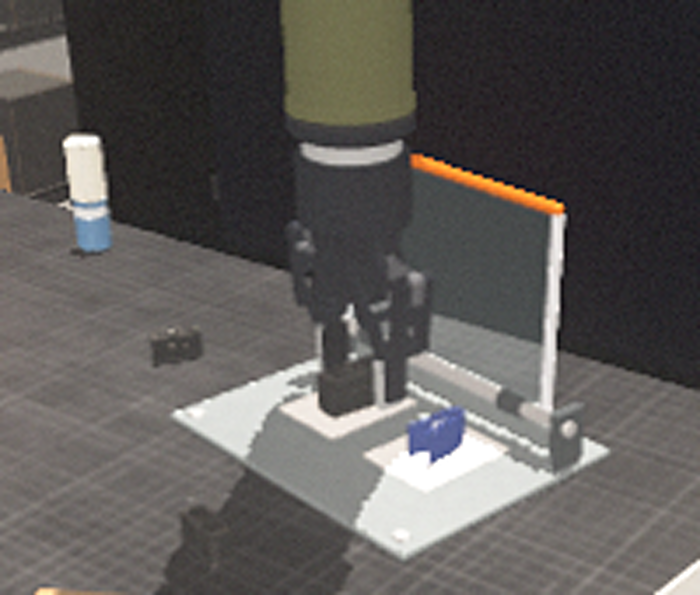

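View pics/w4.png

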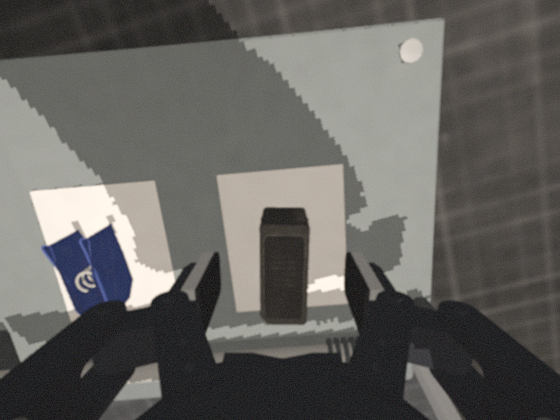

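```bash
python3 - <<'E'
from h import *
st=readout.read_state(); C=cam("wrist",st)
Rt=R.from_rotvec(st['eef_rot']).as_matrix()
for z in(.03,.035,.038):
    Q=unproj(C,[[264,224],[305,224],[307,322],[262,322]],z)
    print(z,((Q-st['ee_pos'])@Rt).round(4))
Q=unproj(C,[[264,208],[305,208]],.008); print("bottom",((Q-st['ee_pos'])@Rt).round(4))
S=cam("scene")
for a in (.45,.5,.56,.62,.7):
    th=a-np.radians(32); print(a,proj(S,W(.05+.14*np.sin(th),-.1,.035+.14*np.cos(th))).round(1))
E
```

```text
0.03 [[-0.0075 -0.028  -0.0189]
 [ 0.0097 -0.028  -0.0189]
 [ 0.0116  0.0196 -0.0189]
 [-0.0092  0.0196 -0.0189]]
0.035 [[-0.0072 -0.0297 -0.0239]
 [ 0.0094 -0.0297 -0.0239]
 [ 0.0111  0.016  -0.0239]
 [-0.0088  0.016  -0.0239]]
0.038 [[-0.007  -0.0308 -0.0269]
 [ 0.0091 -0.0308 -0.0269]
 [ 0.0109  0.0138 -0.0269]
 [-0.0086  0.0138 -0.0269]]
bottom [[-0.0087 -0.0288  0.0031]
 [ 0.0113 -0.0288  0.0031]]
0.45 [[303.1 151.3]]
0.5 [[305.5 150.2]]
0.56 [[308.3 149.1]]
0.62 [[311.  148.3]]
0.7 [[314.6 147.5]]
```

Request:
{"fn": "play_rows", "kwargs": {
  "deltas": [
    {"dx": 0.1, "dy": -0.1, "dz": 0, "rx": 0, "ry": 0, "rz": 0, "hand": 3},
    {"dx": 0, "dy": 0, "dz": 0, "rx": 0, "ry": 0, "rz": 0, "hand": 1},
    {"dx": 0, "dy": 0, "dz": 0, "rx": 0, "ry": 0, "rz": 0, "hand": 1},
    {"dx": 0, "dy": 0, "dz": 0, "rx": 0, "ry": 0, "rz": 0, "hand": 1},
    {"dx": 0, "dy": 0, "dz": 0, "rx": 0, "ry": 0, "rz": 0, "hand": 1}
  ]
}}

```text
time_s: 6.15
ee_pos: [0.5906, 0.1162, 0.0114]
eef_rot: [2.515, 1.883, 0.001]
ft_force: [-2.8, 0.4, -1.2]
grip_width: 0.0198
```

```bash
python3 - <<'E'
from h import *
plan(W(.009,.0435,.012),73.5)
cv2.imwrite("pics/w5.png",capture("wrist"))
E
```

```text
t 6.15 pos [0.5906 0.1162 0.0114] stn [0.0124 0.0446] yawx 73.64 tilt [ 3.e-04  3.e-04 -1.e+00] F [-2.8  0.4 -1.2] w 0.0198
tool delta cm [-0.14 -0.33 -0.06] rz 0.14
```

View pics/w5.png

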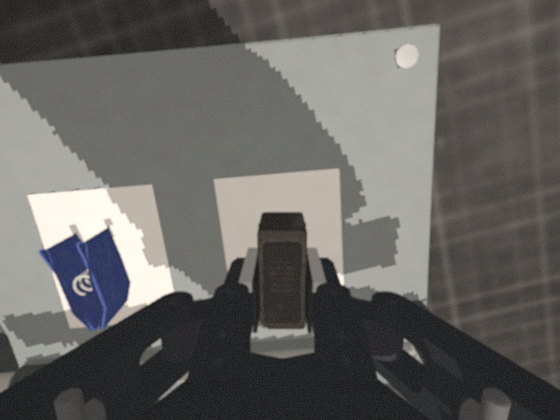

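Case is held (opening 19.8 mm, centred at column 283). I lift it with the guard still held back.

Request:
{"fn": "play_rows", "kwargs": {
  "deltas": [
    {"dx": 0, "dy": 0, "dz": -0.8, "rx": 0, "ry": 0, "rz": 0, "hand": 1},
    {"dx": 0, "dy": 0, "dz": -1, "rx": 0, "ry": 0, "rz": 0, "hand": 1},
    {"dx": 0, "dy": 0, "dz": -1, "rx": 0, "ry": 0, "rz": 0, "hand": 1},
    {"dx": 0, "dy": 0, "dz": -1, "rx": 0, "ry": 0, "rz": 0, "hand": 1},
    {"dx": 0, "dy": 0, "dz": -0.4, "rx": 0, "ry": 0, "rz": 0, "hand": 1}
  ]
}}

```text
time_s: 6.7
ee_pos: [0.5913, 0.1161, 0.0551]
eef_rot: [2.514, 1.882, 0.003]
ft_force: [-1.7, 0.8, -1.5]
grip_width: 0.02
```

```bash
python3 - <<'E'
from h import *
plan(W(-.14,.055,.055),73.5)
im=capture("scene"); 
cv2.imwrite("pics/s6.png",cv2.resize(im[90:260,150:350],None,fx=3.5,fy=3.5,interpolation=cv2.INTER_CUBIC))
cv2.imwrite("pics/w6.png",capture("wrist"))
E
```

```text
t 6.7 pos [0.5913 0.1161 0.0551] stn [0.0131 0.0446] yawx 73.63 tilt [ 0.0011  0.002  -1.    ] F [-1.7  0.8 -1.5] w 0.02
tool delta cm [ -0.43 -15.34  -0.02] rz 0.13
```

View pics/s6.png

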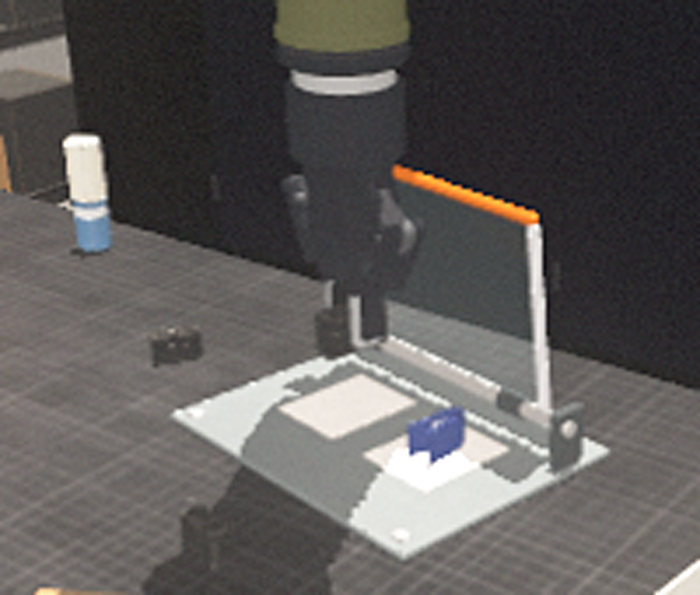

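View pics/w6.png

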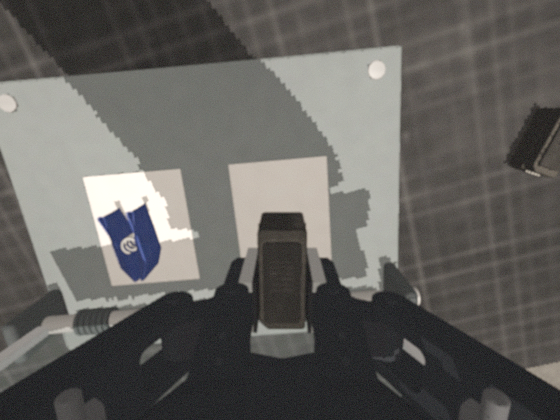

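Request:
{"fn": "play_rows", "kwargs": {
  "deltas": [
    {"dx": 0, "dy": -1, "dz": 0.4, "rx": 0, "ry": 0, "rz": 0, "hand": 1},
    {"dx": 0, "dy": -1.5, "dz": 0.5, "rx": 0, "ry": 0, "rz": 0, "hand": 1},
    {"dx": 0, "dy": -1.5, "dz": 0.3, "rx": 0, "ry": 0, "rz": 0, "hand": 1},
    {"dx": 0, "dy": -1.5, "dz": 0, "rx": 0, "ry": 0, "rz": 0, "hand": 1},
    {"dx": 0, "dy": -1.5, "dz": 0, "rx": 0, "ry": 0, "rz": 0, "hand": 1}
  ]
}}

```text
time_s: 7.3
ee_pos: [0.5219, 0.1358, 0.0404]
eef_rot: [-2.515, -1.882, 0.002]
ft_force: [-0.3, -0.3, -0.6]
grip_width: 0.0201
```

Request:
{"fn": "play_rows", "kwargs": {
  "deltas": [
    {"dx": 0, "dy": -1.5, "dz": 0, "rx": 0, "ry": 0, "rz": 0, "hand": 1},
    {"dx": 0, "dy": -1.5, "dz": 0, "rx": 0, "ry": 0, "rz": 0, "hand": 1},
    {"dx": 0, "dy": -2, "dz": 0, "rx": 0, "ry": 0, "rz": 0, "hand": 1},
    {"dx": 0, "dy": -2.5, "dz": 0, "rx": 0, "ry": 0, "rz": 0, "hand": 1},
    {"dx": 0, "dy": -2, "dz": 0, "rx": 0, "ry": 0, "rz": 0, "hand": 1}
  ]
}}

```text
time_s: 7.8
ee_pos: [0.4303, 0.1626, 0.0408]
eef_rot: [-2.514, -1.883, 0.001]
ft_force: [-0.6, 0.9, -0.0]
grip_width: 0.0199
```

```bash
python3 - <<'E'
from h import *
plan([.5215,-.2565,.15],83.8)
im=capture("scene"); cv2.imwrite("pics/s7.png",im)
E
```

```text
t 7.8 pos [0.4303 0.1626 0.0408] stn [-0.1538  0.0599] yawx 73.64 tilt [-3.e-04 -8.e-04 -1.e+00] F [-0.6  0.9 -0. ] w 0.0199
tool delta cm [-37.65  20.54 -10.92] rz -10.16
```

View pics/s7.png

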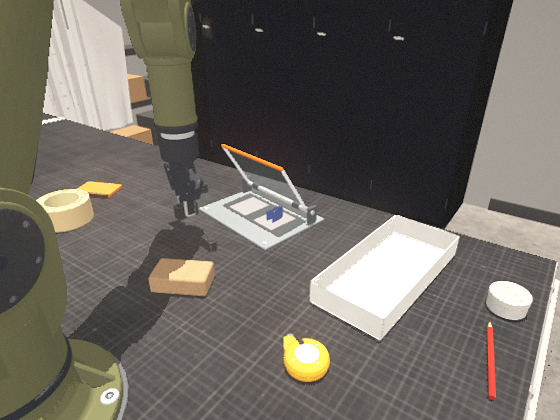

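Request:
{"fn": "play_rows", "kwargs": {
  "deltas": [
    {"dx": 0, "dy": 0, "dz": -3, "rx": 0, "ry": 0, "rz": 0, "hand": 1},
    {"dx": 0, "dy": 0, "dz": -4, "rx": 0, "ry": 0, "rz": 0, "hand": 1},
    {"dx": -1, "dy": 0, "dz": -3.5, "rx": 0, "ry": 0, "rz": 0, "hand": 1},
    {"dx": -3, "dy": 0, "dz": -1.5, "rx": 0, "ry": 0, "rz": 0, "hand": 1},
    {"dx": -3.5, "dy": 1, "dz": 0, "rx": 0, "ry": 0, "rz": 0, "hand": 1}
  ]
}}

```text
time_s: 8.35
ee_pos: [0.4209, 0.0885, 0.1631]
eef_rot: [2.511, 1.886, 0.007]
ft_force: [1.6, -0.9, -0.5]
grip_width: 0.0196
```

Request:
{"fn": "play_rows", "kwargs": {
  "deltas": [
    {"dx": -3.5, "dy": 1, "dz": 0, "rx": 0, "ry": 0, "rz": 0, "hand": 1},
    {"dx": -3.5, "dy": 1, "dz": 0, "rx": 0, "ry": 0, "rz": 0, "hand": 1},
    {"dx": -3.5, "dy": 1, "dz": 0, "rx": 0, "ry": 0, "rz": 0, "hand": 1},
    {"dx": -3.5, "dy": 1.5, "dz": 0, "rx": 0, "ry": 0, "rz": 0, "hand": 1},
    {"dx": -3.5, "dy": 2.5, "dz": 0, "rx": 0, "ry": 0, "rz": 0, "hand": 1}
  ]
}}

```text
time_s: 8.85
ee_pos: [0.4372, -0.101, 0.161]
eef_rot: [-2.514, -1.883, 0.001]
ft_force: [0.8, 0.3, -0.4]
grip_width: 0.0201
```

Request:
{"fn": "play_rows", "kwargs": {
  "deltas": [
    {"dx": -3, "dy": 3, "dz": 0, "rx": 0, "ry": 0, "rz": 0, "hand": 1},
    {"dx": -3, "dy": 3, "dz": 0, "rx": 0, "ry": 0, "rz": 0, "hand": 1},
    {"dx": -3, "dy": 3, "dz": 0, "rx": 0, "ry": 0, "rz": 0, "hand": 1},
    {"dx": -3, "dy": 2, "dz": 0, "rx": 0, "ry": 0, "rz": -4, "hand": 1},
    {"dx": 0, "dy": 0, "dz": 0, "rx": 0, "ry": 0, "rz": -6, "hand": 1}
  ]
}}

```text
time_s: 9.35
ee_pos: [0.5104, -0.2519, 0.1601]
eef_rot: [2.343, 2.089, -0.003]
ft_force: [-0.3, 0.5, -0.2]
grip_width: 0.0197
```

```bash
python3 - <<'E'
from h import *
plan([.5215,-.2565,.05],83.8)
cv2.imwrite("pics/t8.png",capture("top"));cv2.imwrite("pics/w8.png",capture("wrist"))
E
```

```text
t 9.35 pos [ 0.5104 -0.2519  0.1601] stn [ 0.0032 -0.332 ] yawx 83.43 tilt [-2.9e-03  4.0e-04 -1.0e+00] F [-0.3  0.5 -0.2] w 0.0197
tool delta cm [-0.3   1.15 11.01] rz -0.37
```

View pics/w8.png

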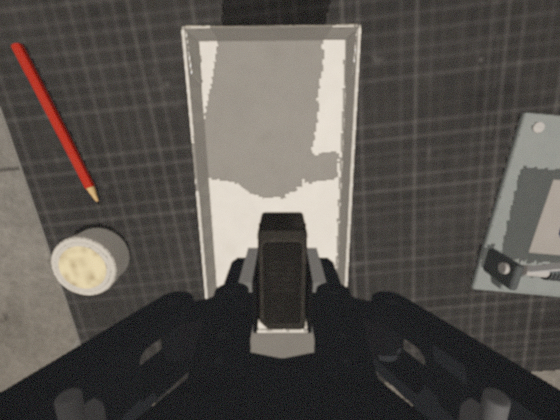

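View pics/t8.png

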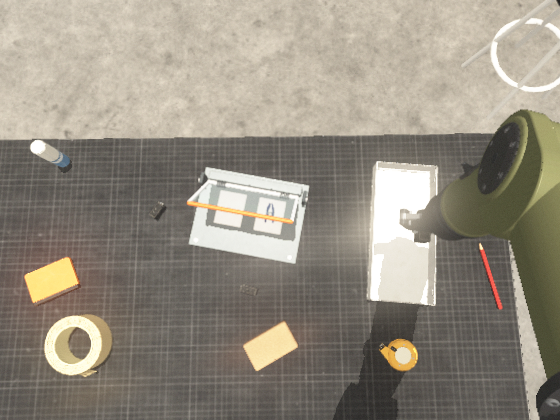

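Request:
{"fn": "play_rows", "kwargs": {
  "deltas": [
    {"dx": -0.3, "dy": 1.1, "dz": 3, "rx": 0, "ry": 0, "rz": 0, "hand": 1},
    {"dx": 0, "dy": 0, "dz": 4, "rx": 0, "ry": 0, "rz": 0, "hand": 1},
    {"dx": 0, "dy": 0, "dz": 4, "rx": 0, "ry": 0, "rz": 0, "hand": 1},
    {"dx": 0, "dy": 0, "dz": 2, "rx": 0, "ry": 0, "rz": 0, "hand": 1},
    {"dx": 0, "dy": 0, "dz": 0, "rx": 0, "ry": 0, "rz": 0, "hand": 1}
  ]
}}

```text
time_s: 9.95
ee_pos: [0.5186, -0.2481, 0.0283]
eef_rot: [-2.338, -2.09, 0.003]
ft_force: [0.5, 0.2, 0.3]
grip_width: 0.0195
```

Request:
{"fn": "play_rows", "kwargs": {
  "deltas": [
    {"dx": 0, "dy": 0, "dz": 0, "rx": 0, "ry": 0, "rz": 0, "hand": 1},
    {"dx": 0, "dy": 0, "dz": 0, "rx": 0, "ry": 0, "rz": 0, "hand": 1}
  ]
}}

```text
time_s: 10.15
ee_pos: [0.5218, -0.2502, 0.0328]
eef_rot: [2.34, 2.093, 0.002]
ft_force: [1.0, 0.3, -0.1]
grip_width: 0.0197
```

```bash
python3 - <<'E'
from h import *
plan([.5215,-.2565,.01],83.8)
E
```

```text
t 10.15 pos [ 0.5218 -0.2502  0.0328] stn [ 0.0141 -0.3282] yawx 83.61 tilt [-7.0e-04  2.3e-03 -1.0e+00] F [ 1.   0.3 -0.1] w 0.0197
tool delta cm [-0.62  0.03  2.28] rz -0.19
```

Request:
{"fn": "play_rows", "kwargs": {
  "deltas": [
    {"dx": -0.3, "dy": 0, "dz": 0.6, "rx": 0, "ry": 0, "rz": 0, "hand": 1},
    {"dx": -0.3, "dy": 0, "dz": 0.6, "rx": 0, "ry": 0, "rz": 0, "hand": 1},
    {"dx": 0, "dy": 0, "dz": 0.5, "rx": 0, "ry": 0, "rz": 0, "hand": 1},
    {"dx": 0, "dy": 0, "dz": 0.3, "rx": 0, "ry": 0, "rz": 0, "hand": 1},
    {"dx": 0, "dy": 0, "dz": 0, "rx": 0, "ry": 0, "rz": 0, "hand": 1}
  ]
}}

```text
time_s: 10.65
ee_pos: [0.5198, -0.2561, 0.0106]
eef_rot: [-2.341, -2.094, 0.001]
ft_force: [-0.7, -0.1, -0.3]
grip_width: 0.0197
```

Request:
{"fn": "play_rows", "kwargs": {
  "deltas": [
    {"dx": 0, "dy": 0, "dz": 0.15, "rx": 0, "ry": 0, "rz": 0, "hand": 1},
    {"dx": 0, "dy": 0, "dz": 0, "rx": 0, "ry": 0, "rz": 0, "hand": 1}
  ]
}}

```text
time_s: 10.85
ee_pos: [0.5202, -0.2562, 0.0097]
eef_rot: [-2.341, -2.095, 0.0]
ft_force: [0.1, 0.1, 0.4]
grip_width: 0.0193
```

Request:
{"fn": "play_rows", "kwargs": {
  "deltas": [
    {"dx": 0, "dy": 0, "dz": 0.15, "rx": 0, "ry": 0, "rz": 0, "hand": 1},
    {"dx": 0, "dy": 0, "dz": 0, "rx": 0, "ry": 0, "rz": 0, "hand": 1}
  ]
}}

```text
time_s: 11.05
ee_pos: [0.5202, -0.2563, 0.0082]
eef_rot: [-2.341, -2.095, 0.0]
ft_force: [-0.2, -0.8, 0.2]
grip_width: 0.0198
```

Request:
{"fn": "play_rows", "kwargs": {
  "deltas": [
    {"dx": 0, "dy": 0, "dz": 0.15, "rx": 0, "ry": 0, "rz": 0, "hand": 1},
    {"dx": 0, "dy": 0, "dz": 0, "rx": 0, "ry": 0, "rz": 0, "hand": 1}
  ]
}}

```text
time_s: 11.25
ee_pos: [0.5203, -0.2563, 0.0073]
eef_rot: [2.341, 2.094, 0.0]
ft_force: [-0.8, -0.4, 4.4]
grip_width: 0.02
```

Request:
{"fn": "play_rows", "kwargs": {
  "deltas": [
    {"dx": 0, "dy": 0, "dz": 0.1, "rx": 0, "ry": 0, "rz": 0, "hand": 1},
    {"dx": 0, "dy": 0, "dz": 0, "rx": 0, "ry": 0, "rz": 0, "hand": 1}
  ]
}}

```text
time_s: 11.45
ee_pos: [0.5204, -0.2564, 0.0073]
eef_rot: [2.341, 2.094, 0.0]
ft_force: [-4.2, 1.9, 15.0]
grip_width: 0.0198
```

Request:
{"fn": "play_rows", "kwargs": {
  "deltas": [
    {"dx": 0, "dy": 0, "dz": -0.1, "rx": 0, "ry": 0, "rz": 0, "hand": 1},
    {"dx": 0, "dy": 0, "dz": 0, "rx": 0, "ry": 0, "rz": 0, "hand": 3},
    {"dx": 0, "dy": 0, "dz": 0, "rx": 0, "ry": 0, "rz": 0, "hand": 5},
    {"dx": 0, "dy": 0, "dz": 0, "rx": 0, "ry": 0, "rz": 0, "hand": 5},
    {"dx": 0, "dy": 0, "dz": 0, "rx": 0, "ry": 0, "rz": 0, "hand": 5}
  ]
}}

```text
time_s: 11.95
ee_pos: [0.5201, -0.2563, 0.0066]
eef_rot: [-2.341, -2.094, 0.0]
ft_force: [-0.8, 1.3, -0.4]
grip_width: 0.05
```

Request:
{"fn": "play_rows", "kwargs": {
  "deltas": [
    {"dx": 0, "dy": 0, "dz": -0.8, "rx": 0, "ry": 0, "rz": 0, "hand": 5},
    {"dx": 0, "dy": 0, "dz": -2, "rx": 0, "ry": 0, "rz": 0, "hand": 5},
    {"dx": 0, "dy": 0, "dz": -3.5, "rx": 0, "ry": 0, "rz": 0, "hand": 5},
    {"dx": 0, "dy": 0, "dz": -4, "rx": 0, "ry": 0, "rz": 0, "hand": 5},
    {"dx": 0, "dy": 0, "dz": -4, "rx": 0, "ry": 0, "rz": 0, "hand": 5}
  ]
}}

```text
time_s: 12.45
ee_pos: [0.5199, -0.2561, 0.1517]
eef_rot: [-2.341, -2.094, 0.0]
ft_force: [1.7, -0.5, -0.1]
grip_width: 0.0499
```

Request:
{"fn": "play_rows", "kwargs": {
  "deltas": [
    {"dx": 0, "dy": -3, "dz": -2, "rx": 0, "ry": 0, "rz": 0, "hand": 5},
    {"dx": 0, "dy": -2, "dz": -1, "rx": 0, "ry": 0, "rz": 0, "hand": 5},
    {"dx": 0, "dy": 0, "dz": 0, "rx": 0, "ry": 0, "rz": 0, "hand": 5},
    {"dx": 0, "dy": 0, "dz": 0, "rx": 0, "ry": 0, "rz": 0, "hand": 5}
  ]
}}

```text
time_s: 12.85
ee_pos: [0.4706, -0.2509, 0.1806]
eef_rot: [2.341, 2.093, 0.001]
ft_force: [-0.1, 0.1, 0.4]
grip_width: 0.0494
```

```bash
python3 - <<'E'
from h import *
plan([.5215,-.2565,.01],83.8)
for n in("wrist","scene","top"): cv2.imwrite(f"pics/{n}9.png",capture(n))
E
```

```text
t 12.85 pos [ 0.4706 -0.2509  0.1806] stn [-0.0361 -0.3386] yawx 83.6 tilt [-6.0e-04  1.4e-03 -1.0e+00] F [-0.1  0.1  0.4] w 0.0494
tool delta cm [ 0.02  5.1  17.07] rz -0.2
```

View pics/wrist9.png

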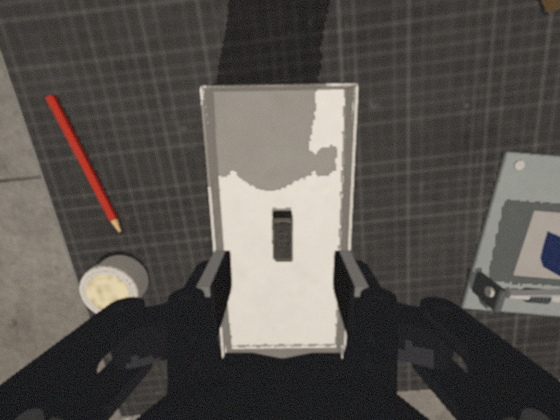

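View pics/scene9.png

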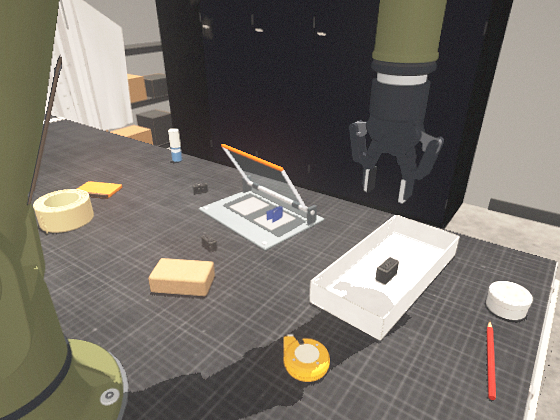

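View pics/top9.png

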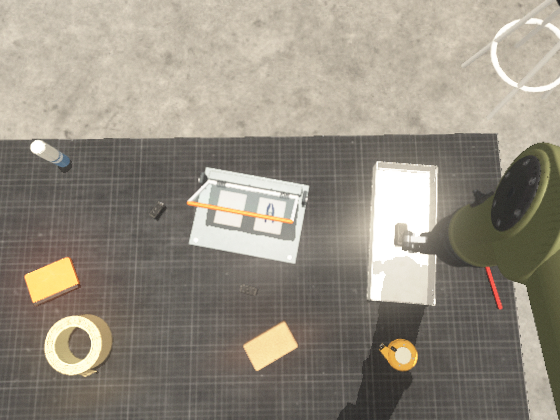

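The case lies flat on the tray floor (wrist 283,236; scene 387,270). The guard is shut (its bar is where it was at the start), the clip is on its pad, and the gripper is clear.

```bash
python3 -c "
from station import order
print(order.hand_in())"
```

```text
the job is handed in; nothing more can be done
None
```

The black blade case is lying flat on the white tray's floor, the guard has sprung shut, and the blue clip is still on its pad. I handed the job in at about 13 s of the 45 s allowed; `hand_in` gives no verdict.

- **How it went:** the gripper slid in low from the front and pushed the guard to about 0.6 rad, just past upright. It closed on the case at about 20 mm opening and lifted it with the guard held back. I then withdrew to the front, lowered the case to the tray floor and let go after contact.
- **Last checks:** the final pictures show the case flat near the tray's middle and the guard's bar where it started. The gripper is about 18 cm up, touching nothing, and the force reading is near zero.
- **Forces:** the highest reading I saw was about 15 N, when the case touched the tray floor. The guard pushed back with about 2–3 N.
- **Disagreements:** my first wrist picture was taken while the arm was still moving and put things up to 8 mm off, so I measured again once it had settled. While lifting, the guard eased back to about 0.48 rad but stayed open. My first move calls were refused because keys were missing, and nothing moved.

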